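# Set the welding turntable to its next station

## Robot

A 6-joint arm with a two-finger parallel gripper is mounted at the origin on the work surface. World frame = base frame: x ahead of the robot, y to its left, z up, the work surface at z = 0. Lengths are in m, angles in rad, forces in N, time in s.
With the tool pointing down it reaches from about 0.225 to 0.875 m from the base axis. Payload 3.4 kg.
Tool frame: the origin (TCP) lies at the very end of the fingers, on their centre line; the grasp point (between the pads) lies behind it (manip.grasp_offset is the z of the grasp point in the tool frame, in m); z points along the fingers, y is the line along which they close (so a half turn about z gives the same grasp; the last joint's range is limited). The gripper opens to 85 mm and grips with 20 to 120 N. Pads are 22 mm wide; open, the fingers measure 114 mm over their backs; the gripper's body (76 mm by 85 mm) begins 54 mm behind the grasp point. The pads swing forward as they close: fully open they stand 13 mm farther back than shut.
Start: joints at [-0.121, 0.276, 1.505, -0, 1.361, -0.121], TCP at [0.575, -0, 0.231] pointing down, gripper open.
Joint ranges: [-2.89, 2.89], [-0.75, 2.08], [0.22, 2.7], [-1.18, 4.32], [0.11, 2.71], [-2.7, 2.7]. Speed limits (rad/s): [2.57, 2.57, 3.14, 3.14, 3.14, 3.14].

## Interface

Orientations are given as a unit quaternion [w, x, y, z].
In Python, from rig import manip gives the robot as it stands.
- The arm moves only by the shell command python3 -m pendant 'ROWS' [FORCE]. ROWS is JSON, a list of rows, each an object of numbers: "dx", "dy", "dz": the shift along the tool's x, y, z in m; "rx", "ry", "rz": the turn, a rotation vector about the tool's x, y, z in degrees; "hand": the finger opening in m, from 0 to 0.0854. In form: [{"dx": .., "dy": .., "dz": .., "rx": .., "ry": .., "rz": .., "hand": ..}, ...]. A call has 1 to 12 rows; each row shifts and turns the commanded pose from where the row before left it, along the tool's axes as they then stand; what a row does not reach is not made up. A row lasts 1/12 s, in which the tool goes at most 41.7 mm and 7.16 degrees, less where a joint would pass 70% of its speed; a pose out of reach is approached as far as the arm can. A call is refused whole if a number of a shift passes 0.0417 or a number of a turn 7.16, either way. A call with a gripper value outside its range is refused whole. The fingers move at their own pace and stop on an object; FORCE is the grip in N (left out, the last holds). Time passes only in rows, so rows that do not move let the fingers close. It gives the time, the measured TCP pose, the force, the opening and the grip force at its end, in the units of the state.
- manip.get_state(): the state, without advancing time (a new reading comes with each control period).
- manip.get_image(name): name is "scene" or "side" or "wrist"; returns a dict with "frame" (384x512x3 uint8, red, green, blue), "fx", "fy", "cx", "cy" (pixels), "position" and "attitude" of the camera in the world; the wrist camera has in their place "mount" (4x4, takes a point from camera to tool coordinates, whose origin is the TCP and whose axes are the flange's). Camera axes: x right, y up, looking along -z (the intrinsics and any distortion apply to the point x, -y, -z); pixel columns grow to the right and rows downward; lengths in m; the calibration is good to about 2 mm. A picture is of the moment at which its call begins: read the wrist's pose just before it. There is no depth.
- manip.sign_off(): hands the job in; it is judged then, once.
The state is a dict: "clock": time; "qpos": joint angles; "qd": joint speeds; "effort": joint torques, N m; "position": TCP position; "ee_rot": TCP orientation; "contact_force": force on the tool from outside, world axes, zero at the start; "moment": the same for the moment, N m; "width": finger opening in m; "gripper_force": force on a finger pad.
Only numpy, scipy, OpenCV 4.12 (cv2) and the standard library are available. Lean on these libraries where they do the work, as an engineer would, in place of code of your own. Each camera call takes 0.05 s, during which the arm holds its last target. There are 200 camera calls.

## Task

Put the welding turntable into hand mode by pressing the round key of the key bank until it latches and the long key that was latched pops up; press no other key. Then swing the turntable's folding ball handle fully out until it stands upright, crank the plate clockwise (seen from above) until it is fully home against its stop, and fold the handle down flat again. Leave the loose things lying around where they are.

Things in the scene. Friction and masses are not known exactly. Their poses are not given: they have to be found in the camera images.
- bank: Key bank: grey control box fixed to the table, 120 (x) x 215 (y) x 70 mm high. Four black keys in a row along its y, 48 mm apart, at x = -12 mm, in an order that changes from start to start; behind them (x = 34 to 60 mm) a hood rises to 100 mm. Origin: centre of its underside; its front (-x) faces roughly the robot. The keys are interlocked: a latching key releases the latched one.
- key_round (a joint): travel of the round key, m: 0 up, about 0.011 latched, 0.014 at the hard bottom stop. Starts up. Pressed more than about 11 mm it latches by itself; on its way down, at about 5 mm, it makes the latched key pop up. A press takes 3 to 6 N.
- key_long (a joint): travel of the long key, same values. Starts latched down.
- key_square (a joint): travel of the square key, same values. Starts up.
- key_cross (a joint): travel of the cross key, same values. Starts up.
- key_round_top (a point): centre of the top face of the round key's cap, a black disc 38 mm across; 92 mm above the table when up. Moves with the key; its axes are the bank's.
- key_long_top (a point): centre of the top of the long key's cap, a black bar 74 mm (bank x) by 34 mm.
- key_square_top (a point): centre of the top of the square key's cap, 36 x 36 mm, black.
- key_cross_top (a point): centre of the top of the cross (plus-shaped) key's cap, black, 56 mm (bank x) by 38 mm, arms 14 mm wide.
- turntable: Round grey base of the turntable, fixed to the table, 240 mm across; origin: centre of its underside, axes z up. It carries a steel plate 210 mm across, top face 80 mm above the table, that turns about the base's vertical axis.
- plate (a joint): turn of the plate, rad, growing clockwise seen from above; 3.3 = against the hard stop. At 0 the handle's hinge lies on the base's +x side, so the hinge's direction is the base's yaw minus this value. It drags with about 0.25 N m and stays where it is left. Starts between 0.3 and 1.5.
- plate_center (a point): centre of the plate's top face, 80 mm above the table. Axes are the plate's: +x points to the handle's hinge. On its -x side, 61 mm and more from the centre, a piece of angle iron 80 mm long (along y) is clamped, rising 40 mm above the plate.
- stop (a point): top of the fixed steel stop block, 72 mm above the table, 125 mm from the turntable's axis; a small nose on the plate's rim comes up against it.
- handle (a joint): swing of the folding handle, rad: 0 = folded flat, lying inward over the plate; 1.571 = upright, against a hard stop. A stiff hinge (0.06 N m): stays where it is left.
- handle_hinge (a point): hinge of the handle, 90 mm from the plate's axis and 24 mm above the plate's top face. Its axis is horizontal and tangential to the plate; two cheeks 34 mm across over all stand beside it, up to 34 mm above the plate. Axes are the plate's (+x outward).
- handle_ball (a point): centre of the black ball, 32 mm across, at the end of the handle, 85 mm from the hinge on a steel rod 14 mm thick. Folded: 5 mm from the plate's axis, 24 mm above the plate's top face (104 mm above the table), 8 mm clear beneath. Upright: straight above the hinge, 189 mm above the table.
- can: bystander: spray can standing behind the bank, 64 mm across, 190 mm tall; origin at the centre of its underside.
- hammer: bystander: hammer 240 mm long lying in front of the bank; origin under its middle, handle to its -x.
- magnet: bystander: grey welding magnet block 60 x 110 x 24 mm behind the turntable; origin at the centre of its underside.
- tube: bystander: square steel tube offcut 50 x 50 mm standing 170 mm tall in front of the turntable; origin at the centre of its underside.

How it is judged:
On the way, in this order (a step that is already met when the one before it is completed fails the run):
1. the round key is down and the long key has popped up (value of joint key_round above 0.009 m and value of joint key_long below 0.003 m), for 0.2 s.
2. the handle is swung out upright (value of joint handle above 1.4 rad), for 0.1 s.
3. the plate has been cranked to its stop with the handle out (value of joint plate above 3.2 rad and value of joint handle above 1.2 rad), for 0.1 s.
At the end, for the whole second after the job is handed in: Round key latched down (more than 9 mm), the other three keys up (less than 3 mm down), plate within 0.1 rad of its stop (3.2 rad or more), handle folded to within 0.12 rad of flat (all of step 1 and value of joint each of key_square, key_cross below 0.003 m and value of joint plate above 3.2 rad and value of joint handle below 0.12 rad); the robot touches nothing.
It fails at once if the square or the cross key is pressed (more than 5 mm) (value of joint any of key_square, key_cross above 0.005 m).
It fails at once if a loose bystander is shifted more than 20 mm (distance of any of can, hammer, magnet, tube from where it was at the start of the episode above 0.02 m).
It fails at once if the can or the tube is knocked over (angle between any of can, tube's own z axis and vertical above 0.4 rad).
It also fails if it takes over 72 s, if anything falls off the work surface, if the arm or the gripper's body presses on something with over 40 N, if the wrist force passes 120 N, or if a joint passes its speed limit or range.

## Working session

There is one attempt and no reset: what is moved stays moved. The work goes in short steps, Python scripts to look and compute and a shell command to move; the robot and the scene stay as the last step left them, time stands still between calls to the robot, and variables do not carry over. Pictures are saved under pics/ and viewed, at most 10 in all, crops included, and the job is handed in when it is done.

```bash
ls; mkdir -p pics; cat > h.py <<'E'
import numpy as np, cv2, json
from rig import manip
from scipy.spatial.transform import Rotation as R
def save(names,tag):
    for n in names:
        s=manip.get_state(); im=manip.get_image(n)
        cv2.imwrite(f'pics/{tag}_{n}.png',cv2.cvtColor(im['frame'],cv2.COLOR_RGB2BGR))
        d={k:(np.array(v).tolist() if not np.isscalar(v) else v) for k,v in im.items() if k!='frame'}
        d['tcp']=np.array(s['position']).tolist(); d['rot']=np.array(s['ee_rot']).tolist()
        json.dump(d,open(f'pics/{tag}_{n}.json','w'))
E
python3 - <<'E'
from h import *
save(['scene','side','wrist'],'a')
import json
for n in ['scene','side','wrist']: print(open(f'pics/a_{n}.json').read())
a,b=[cv2.imread(f'pics/a_{n}.png') for n in ('scene','side')]
print(manip.get_state()['ee_rot'],manip.grasp_offset)
E
```

```text
pics
{"fx": 390.62246455838704, "fy": 390.62246455838704, "cx": 249.7043775131117, "cy": 187.78556129290763, "position": [0.8532696483374862, 0.4424127497701339, 0.701523243750989], "attitude": [0.2937872660087469, 0.11090991435659872, 0.33167794993306104, 0.8895941607029126], "tcp": [0.5744970135816796, 5.783617252894054e-05, 0.23044406151420727], "rot": [-0.0007012446758964432, 0.7070989804095336, 0.7071140178298208, -0.0005531259081575265]}
{"fx": 374.73678983734123, "fy": 374.73678983734123, "cx": 257.4932493810668, "cy": 191.57661320120798, "position": [0.32712969561474325, -0.6237899146553024, 0.5221077705178065], "attitude": [0.8688730248315382, 0.46811195906831293, -0.08634029119036096, -0.13592724014885005], "tcp": [0.5744627936826127, 8.78551174619641e-05, 0.23044580511970478], "rot": [-0.0007273279589101739, 0.7070888727600203, 0.707124092874629, -0.0005606150525710732]}
{"fx": 300.7666145747457, "fy": 300.7666145747457, "cx": 258.5712755399524, "cy": 187.61017864199712, "mount": [[0.0009072261235888222, 0.9564736457807782, 0.29181730906096964, 0.074778937855009], [0.9999989038024121, -0.001209218384072468, 0.0008545085556152538, -0.0008283911382733766], [0.0011701857684472247, 0.29181621393905527, -0.9564736943311829, -0.14338731037926666], [0.0, 0.0, 0.0, 1.0]], "tcp": [0.5745407679531533, 4.5126628134492555e-05, 0.23054729848221636], "rot": [-0.0006314467758027648, 0.7071038161311041, 0.7071092886359689, -0.0004984100052595916]}
[-5.54772091e-04  7.07101171e-01  7.07112037e-01 -4.40966997e-04] -0.0187
```

View pics/a_scene.png

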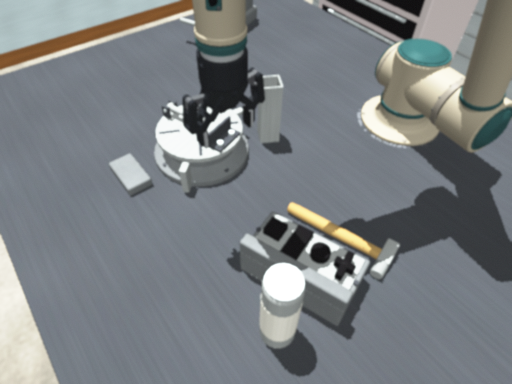

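View pics/a_side.png

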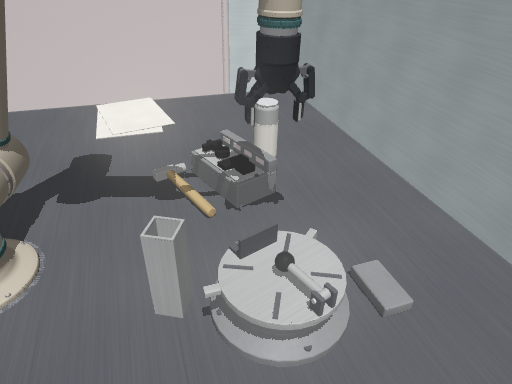

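The scene view shows the key row as square (275,228), long (297,238), round (320,252) and cross (345,264). The side view shows the folded ball at about (285,261) and the hinge near (323,298). Next I'll enlarge crops to read the pixels more exactly.

```bash
python3 - <<'E'
import cv2,numpy as np
a=cv2.imread('pics/a_scene.png');b=cv2.imread('pics/a_side.png')
def crop(im,x,y,w,h,s): 
    c=cv2.resize(im[y:y+h,x:x+w],None,fx=s,fy=s,interpolation=cv2.INTER_CUBIC)
    for i in range(0,w,20): cv2.putText(c,str(x+i),(i*s,8),0,.3,(0,0,255)); cv2.line(c,(i*s,8),(i*s,14),(0,0,255))
    for j in range(0,h,20): cv2.putText(c,str(y+j),(0,j*s+4),0,.3,(0,255,255)); cv2.line(c,(20,j*s),(26,j*s),(0,255,255))
    return c
c1=crop(a,230,190,100*2-20,75*2,2);c1=cv2.resize(crop(a,235,190,140,130,3),(400,371))
t=np.zeros((600,800,3),np.uint8)
k=crop(a,235,200,133,100,3); t[:300,:399]=k
k=crop(b,180,125,100,75,4); t[:300,400:800]=k
k=crop(b,200,220,160,120,3)[:300]; 
t[300:600,:400]=crop(b,200,222,133,100,3)[:300,:400] if 0 else cv2.resize(crop(b,200,222,160,120,5),(400,300))
t[300:600,400:800]=crop(a,140,90,133,100,3)[:,:399].repeat(1,0) if 0 else cv2.resize(crop(a,140,90,133,100,3),(400,300))
cv2.imwrite('pics/m1.png',t)
cv2.imwrite('pics/m2.png',crop(b,200,225,160,120,5))
E
```

```text
(no output)
```

View pics/m1.png

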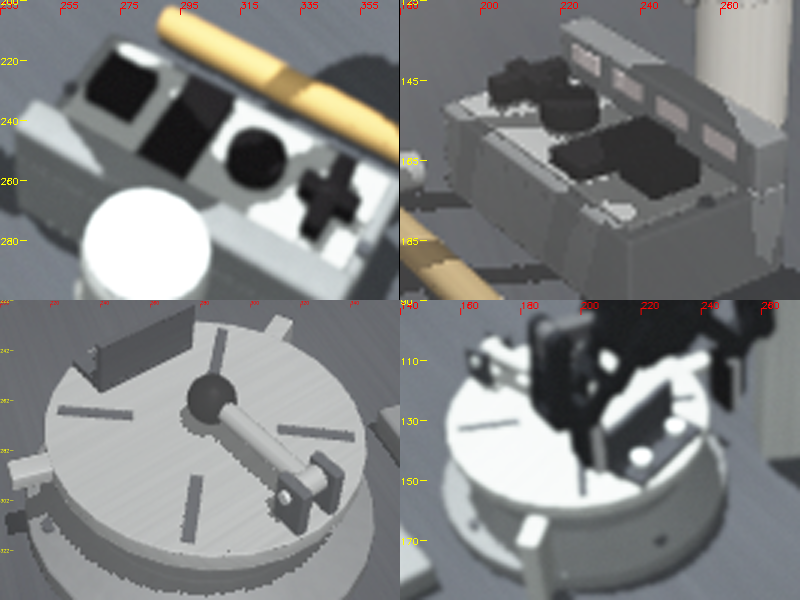

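View pics/m2.png

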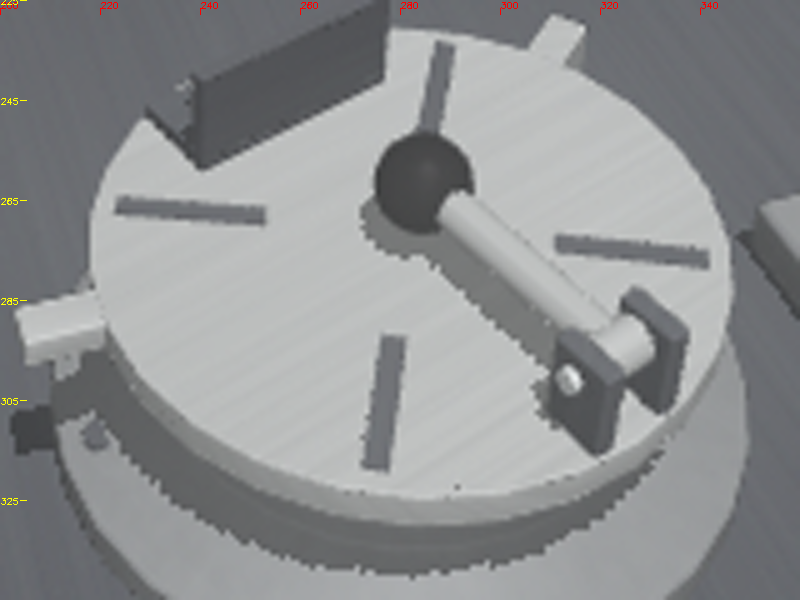

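```bash
cat >> h.py <<'E'
def ray(tag,n,u,v):
    d=json.load(open(f'pics/{tag}_{n}.json'))
    r=np.array([(u-d['cx'])/d['fx'],-(v-d['cy'])/d['fy'],-1.0])
    q=lambda a:R.from_quat([a[1],a[2],a[3],a[0]])
    if 'mount' in d:
        M=np.array(d['mount']); A=q(d['rot']).as_matrix()
        return A@M[:3,3]+np.array(d['tcp']), A@M[:3,:3]@r
    return np.array(d['position']), q(d['attitude']).as_matrix()@r
def atz(z,*a):
    p,r=ray(*a); return p+r*(z-p[2])/r[2]
def tri(*obs):
    A=np.zeros((3,3));b=np.zeros(3)
    for o in obs:
        p,r=ray(*o); r=r/np.linalg.norm(r); P=np.eye(3)-np.outer(r,r); A+=P;b+=P@p
    x=np.linalg.solve(A,b); 
    return x, [np.linalg.norm(np.cross(x-ray(*o)[0],ray(*o)[1]/np.linalg.norm(ray(*o)[1]))) for o in obs]
E
python3 - <<'E'
from h import *
from scipy.optimize import least_squares
np.set_printoptions(precision=4,suppress=True)
S=('a','scene');D=('a','side')
print('round tri',tri((*S,320.7,252.3),(*D,222.5,150)), atz(.092,*S,320.7,252.3),atz(.092,*D,222.5,150))
for n,u,v,z in (('sq',275.7,227.3,.092),('long',297,242,.081),('cross',345,264.5,.092)): print(n,atz(z,*S,u,v))
pts=np.array([(92,250),(440,497),(733,265),(600,80),(700,180),(150,400),(250,460),(640,425),(430,30)])/5+[200,225]
P=np.array([atz(.08,*D,*p) for p in pts])[:,:2]
f=least_squares(lambda c:np.linalg.norm(P-c[:2],axis=1)-c[2],[.5,-.2,.1]); print('plate',f.x,f.fun)
c=f.x[:2]
ps=np.array([(450,400-300),(490,205),(575,210),(690,150),(712,110)],float)
for n,u,v,z in (('ball',284.8,261.6,.104),('hinge',322,295.4,.104),('nose',212,290,.075),('stop',312,233,.072),('tubetopL',147,237,.17),('tubetopR',181,240,.17),('tubetopmid',165,229,.17),('tubebase',167,315,0)):
    x=atz(z,*D,u,v); print(n,x, np.linalg.norm(x[:2]-c), np.degrees(np.arctan2(*(x[:2]-c)[::-1])))
x=atz(.072,*S,184,165);print('stopS',x,np.linalg.norm(x[:2]-c), np.degrees(np.arctan2(*(x[:2]-c)[::-1])))
for n,u,v,z in(('tubeS',271,80,.17),('canS',285,280,.19),('hamL',293,210,.02),('hamR',385,258,.02)): print(n,atz(z,*S,u,v))
print(atz(.19,*D,267,105))
E
```

```text
round tri (array([0.5234, 0.2166, 0.086 ]), [np.float64(0.0009721010422191913), np.float64(0.0009721010422192766)]) [0.5257 0.2191 0.092 ] [0.5214 0.204  0.092 ]
sq [0.5563 0.1279 0.092 ]
long [0.54   0.1722 0.081 ]
cross [0.5084 0.2629 0.092 ]
plate [ 0.5136 -0.2199  0.1042] [-0.0021  0.0001  0.0012  0.0016 -0.0002  0.0026  0.0007 -0.0029 -0.001 ]
ball [ 0.5163 -0.2252  0.104 ] 0.005915951513985074 -62.82529730999054
hinge [ 0.5416 -0.3054  0.104 ] 0.08994979204440742 -71.82600057934005
nose [ 0.3977 -0.2225  0.075 ] 0.11592162416027894 -178.75109304057335
stop [ 0.6088 -0.1384  0.072 ] 0.12536467371704757 40.556237212534015
tubetopL [ 0.3158 -0.1831  0.17  ] 0.20118122159564295 169.43915349892833
tubetopR [ 0.3611 -0.2038  0.17  ] 0.15329418887670723 173.94149612763107
tubetopmid [ 0.3425 -0.1721  0.17  ] 0.1776113025799921 164.39338716116683
tubebase [ 0.3253 -0.1864  0.    ] 0.19119083346363763 169.88633075002755
stopS [ 0.6047 -0.1372  0.072 ] 0.12305708143110683 42.244750254721005
tubeS [ 0.3352 -0.1683  0.17  ]
canS [0.6516 0.2582 0.19  ]
hamL [0.4614 0.0775 0.02  ]
hamR [0.3927 0.2789 0.02  ]
[0.6445 0.2262 0.19  ]
```

```bash
python3 -m pendant '[{"dx":0.02,"dy":-0.005,"hand":0},{"dx":0.027,"dy":-0.006,"hand":0},{"dx":0.03,"dy":-0.007,"hand":0},{"dx":0.03,"dy":-0.007,"hand":0},{"dx":0.03,"dy":-0.007,"hand":0},{"dx":0.03,"dy":-0.007,"hand":0},{"dx":0.03,"dy":-0.007,"hand":0},{"dx":0.02,"dy":-0.005,"hand":0},{"rz":-6.5,"hand":0},{"rz":-6.5,"hand":0},{"rz":-6.5,"hand":0},{"hand":0}]'
python3 - <<'E'
from h import *
save(['wrist'],'b')
c=cv2.resize(cv2.imread('pics/b_wrist.png'),None,fx=1.5,fy=1.5,interpolation=cv2.INTER_CUBIC); cv2.imwrite('pics/b_big.png',c)
E
```

```text
invalid input
```

View pics/b_big.png

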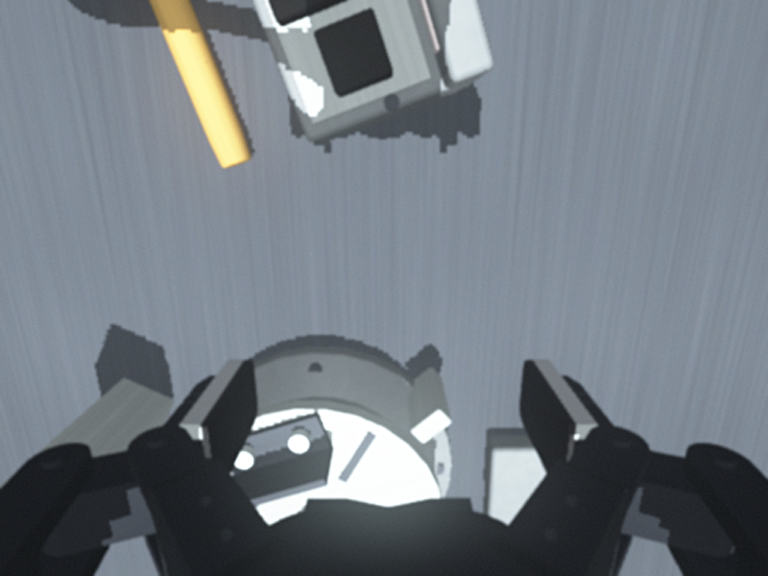

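The command was refused, so this picture is from the start pose. It shows the square key at (354,52) in the enlarged view and the stop block at (430,427). I'll retry with full rows.

```bash
python3 -m pendant '[{"dx":0.02,"dy":-0.005,"dz":0,"rx":0,"ry":0,"rz":0,"hand":0},{"dx":0.027,"dy":-0.006,"dz":0,"rx":0,"ry":0,"rz":0,"hand":0},{"dx":0.03,"dy":-0.007,"dz":0,"rx":0,"ry":0,"rz":0,"hand":0},{"dx":0.03,"dy":-0.007,"dz":0,"rx":0,"ry":0,"rz":0,"hand":0},{"dx":0.03,"dy":-0.007,"dz":0,"rx":0,"ry":0,"rz":0,"hand":0},{"dx":0.03,"dy":-0.007,"dz":0,"rx":0,"ry":0,"rz":0,"hand":0},{"dx":0.03,"dy":-0.007,"dz":0,"rx":0,"ry":0,"rz":0,"hand":0},{"dx":0.02,"dy":-0.005,"dz":0,"rx":0,"ry":0,"rz":0,"hand":0},{"dx":0,"dy":0,"dz":0,"rx":0,"ry":0,"rz":-6.5,"hand":0},{"dx":0,"dy":0,"dz":0,"rx":0,"ry":0,"rz":-6.5,"hand":0},{"dx":0,"dy":0,"dz":0,"rx":0,"ry":0,"rz":-6.5,"hand":0},{"dx":0,"dy":0,"dz":0,"rx":0,"ry":0,"rz":0,"hand":0}]'
python3 - <<'E'
from h import *
save(['wrist'],'b')
c=cv2.resize(cv2.imread('pics/b_wrist.png'),None,fx=1.5,fy=1.5,interpolation=cv2.INTER_CUBIC); cv2.imwrite('pics/b_big2.png',c)
E
```

```text
clock: 1.2
position: [0.5237, 0.2173, 0.2311]
ee_rot: [-0.0, 0.576, 0.817, -0.0]
contact_force: [0.4, -1.1, -0.2]
width: -0.0
gripper_force: 0.0
```

View pics/b_big2.png

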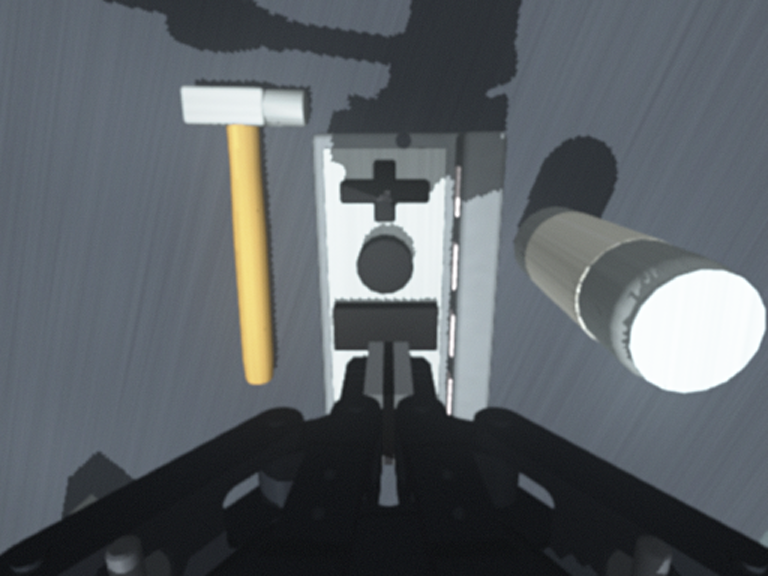

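The wrist view shows the round cap's top at (385,264) enlarged, which is (256.7,176) raw. The long key lies nearer the fingers and the cross key is farther out.

```bash
python3 - <<'E'
from h import *
np.set_printoptions(precision=4,suppress=True)
w=('b','wrist',256.7,176)
print(tri(('a','scene',320.7,252.3),w),atz(.092,*w))
print('cross',atz(.092,'b','wrist',385/1.5,191/1.5),'long',atz(.081,'b','wrist',386/1.5,327/1.5),'can',atz(.19,'b','wrist',697/1.5,329/1.5))
s=manip.get_state();T=R.from_quat(np.roll(s['ee_rot'],-1)).as_matrix()
print(T.T@(atz(.092,*w)-s['position']))
E
```

```text
(array([0.5214, 0.2156, 0.084 ]), [np.float64(0.000540989554453377), np.float64(0.0005409895544533593)]) [0.5209 0.217  0.092 ]
cross [0.5052 0.2609 0.092 ] long [0.5377 0.1715 0.081 ] can [0.6524 0.2601 0.19  ]
[ 0.0009 -0.0028  0.1391]
```

```bash
python3 -m pendant '[{"dx":0.001,"dy":-0.002,"dz":0.02,"rx":0,"ry":0,"rz":0,"hand":0},{"dx":0,"dy":0,"dz":0.03,"rx":0,"ry":0,"rz":0,"hand":0},{"dx":0,"dy":0,"dz":0.035,"rx":0,"ry":0,"rz":0,"hand":0},{"dx":0,"dy":0,"dz":0.03,"rx":0,"ry":0,"rz":0,"hand":0},{"dx":0,"dy":0,"dz":0.015,"rx":0,"ry":0,"rz":0,"hand":0},{"dx":0,"dy":0,"dz":0.005,"rx":0,"ry":0,"rz":0,"hand":0},{"dx":0,"dy":0,"dz":0.005,"rx":0,"ry":0,"rz":0,"hand":0},{"dx":0,"dy":0,"dz":0.005,"rx":0,"ry":0,"rz":0,"hand":0},{"dx":0,"dy":0,"dz":0.003,"rx":0,"ry":0,"rz":0,"hand":0},{"dx":0,"dy":0,"dz":0,"rx":0,"ry":0,"rz":0,"hand":0}]'
```

```text
clock: 2.08
position: [0.5225, 0.2174, 0.0839]
ee_rot: [0.001, 0.577, 0.816, 0.001]
contact_force: [0.2, 0.4, 0.1]
width: 0.0001
gripper_force: 0.2
```

```bash
for i in 1; do python3 -m pendant '[{"dx":0,"dy":0,"dz":0.003,"rx":0,"ry":0,"rz":0,"hand":0},{"dx":0,"dy":0,"dz":0,"rx":0,"ry":0,"rz":0,"hand":0}]'; done; python3 -c "
from h import *
save(['side','scene'],'c')"
```

```text
clock: 2.25
position: [0.5229, 0.2176, 0.0809]
ee_rot: [0.001, 0.577, 0.817, 0.001]
contact_force: [-0.2, -0.2, 1.4]
width: -0.0001
gripper_force: 0.7
```

```bash
python3 -m pendant '[{"dx":0,"dy":0,"dz":0.002,"rx":0,"ry":0,"rz":0,"hand":0},{"dx":0,"dy":0,"dz":0,"rx":0,"ry":0,"rz":0,"hand":0}]'; python3 - <<'E'
import cv2,numpy as np
a=cv2.imread('pics/c_side.png')[100:220,170:310];b=cv2.imread('pics/c_scene.png')[170:310,230:390]
t=np.zeros((560,800,3),np.uint8)
a=cv2.resize(a,(400,343),interpolation=2);b=cv2.resize(b,(400,350),interpolation=2);t[:343,:400]=a;t[:350,400:]=b
cv2.imwrite('pics/c_m.png',t[:350])
E
```

```text
clock: 2.52
position: [0.5226, 0.2175, 0.0785]
ee_rot: [0.001, 0.577, 0.817, 0.001]
contact_force: [1.5, -0.8, 1.5]
width: 0.0001
gripper_force: 0.8
```

View pics/c_m.png

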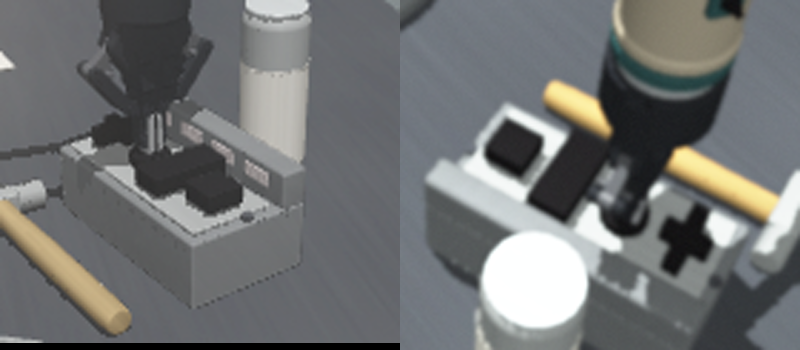

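The side crop shows the long key standing as high as the square one, so it seems to have popped, with the fingertips on the round key. I'll press slightly further to confirm the bottom stop.

```bash
python3 -m pendant '[{"dx":0,"dy":0,"dz":0.002,"rx":0,"ry":0,"rz":0,"hand":0},{"dx":0,"dy":0,"dz":0,"rx":0,"ry":0,"rz":0,"hand":0},{"dx":0,"dy":0,"dz":0,"rx":0,"ry":0,"rz":0,"hand":0}]'
```

```text
clock: 2.77
position: [0.5227, 0.2175, 0.0779]
ee_rot: [0.001, 0.577, 0.817, 0.001]
contact_force: [-1.1, -0.0, 10.1]
width: 0.0001
gripper_force: 4.9
```

```bash
python3 -m pendant '[{"dx":0,"dy":0,"dz":-0.01,"rx":0,"ry":0,"rz":0,"hand":0},{"dx":0,"dy":0,"dz":-0.03,"rx":0,"ry":0,"rz":0,"hand":0},{"dx":0,"dy":0,"dz":-0.04,"rx":0,"ry":0,"rz":0,"hand":0},{"dx":0,"dy":0,"dz":-0.04,"rx":0,"ry":0,"rz":0,"hand":0},{"dx":0,"dy":0,"dz":-0.03,"rx":0,"ry":0,"rz":0,"hand":0}]'
python3 -m pendant '[{"dx":-0.03,"dy":-0.01,"dz":0,"rx":0,"ry":0,"rz":0,"hand":0},{"dx":-0.035,"dy":-0.013,"dz":0,"rx":0,"ry":0,"rz":0,"hand":0.03},{"dx":-0.035,"dy":-0.013,"dz":0,"rx":0,"ry":0,"rz":0,"hand":0.06},{"dx":-0.035,"dy":-0.013,"dz":0,"rx":0,"ry":0,"rz":0,"hand":0.06},{"dx":-0.036,"dy":-0.014,"dz":0,"rx":0,"ry":0,"rz":0,"hand":0.06},{"dx":-0.036,"dy":-0.014,"dz":0,"rx":0,"ry":0,"rz":0,"hand":0.06},{"dx":-0.036,"dy":-0.014,"dz":0,"rx":0,"ry":0,"rz":0,"hand":0.06},{"dx":-0.036,"dy":-0.014,"dz":0,"rx":0,"ry":0,"rz":0,"hand":0.06},{"dx":-0.036,"dy":-0.013,"dz":0,"rx":0,"ry":0,"rz":0,"hand":0.06},{"dx":-0.036,"dy":-0.013,"dz":0,"rx":0,"ry":0,"rz":0,"hand":0.06},{"dx":-0.036,"dy":-0.013,"dz":0,"rx":0,"ry":0,"rz":0,"hand":0.06},{"dx":-0.028,"dy":-0.01,"dz":0,"rx":0,"ry":0,"rz":0,"hand":0.06}]'
python3 -m pendant '[{"dx":0,"dy":0,"dz":0,"rx":0,"ry":0,"rz":0,"hand":0.06},{"dx":0,"dy":0,"dz":0,"rx":0,"ry":0,"rz":0,"hand":0.06}]'
python3 - <<'E'
from h import *
save(['wrist'],'d')
c=cv2.resize(cv2.imread('pics/d_wrist.png'),None,fx=1.5,fy=1.5,interpolation=cv2.INTER_CUBIC); cv2.imwrite('pics/d_big.png',c)
E
```

```text
clock: 3.18
position: [0.5221, 0.2174, 0.2295]
ee_rot: [0.001, 0.577, 0.817, 0.001]
contact_force: [1.2, -0.3, -0.9]
width: -0.0003
gripper_force: 0.0
clock: 4.18
position: [0.5145, -0.2281, 0.2262]
ee_rot: [-0.0, 0.578, 0.816, -0.0]
contact_force: [1.2, 0.7, 0.4]
width: 0.0599
gripper_force: 0.0
clock: 4.35
position: [0.5146, -0.2265, 0.2258]
ee_rot: [-0.001, 0.578, 0.816, 0.0]
contact_force: [1.1, 0.0, 0.4]
width: 0.0602
gripper_force: 0.0
```

View pics/d_big.png

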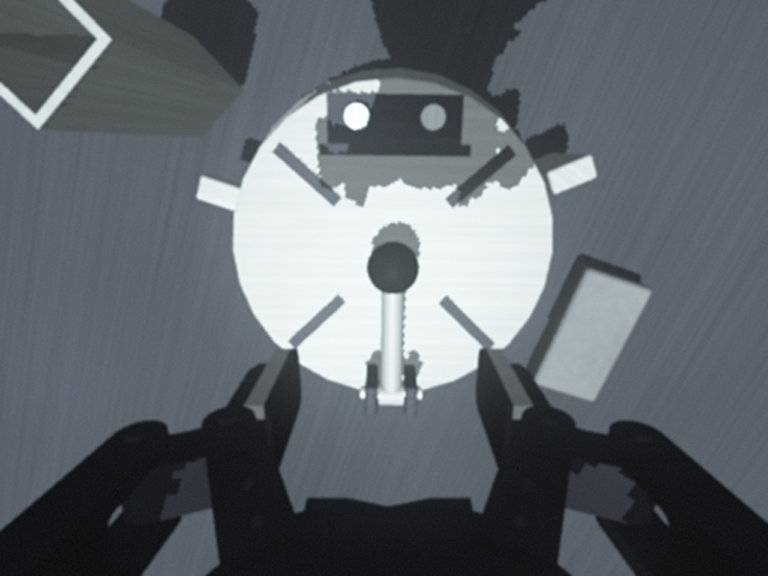

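The wrist view shows the ball at (393,268) enlarged and the hinge at about (391,392), with the rod lying along the tool's x axis. The plate rim spans 233 to 553 horizontally, the nose is at (218,192) and the stop at (573,173).

```bash
python3 - <<'E'
from h import *
from scipy.optimize import least_squares
np.set_printoptions(precision=4,suppress=True)
w=lambda u,v:('d','wrist',u/1.5,v/1.5)
b=tri(w(393,268),('a','side',284.8,261.6));print('ball',b)
B=atz(.104,*w(393,268));H=atz(.104,*w(391,392));N=atz(.077,*w(218,192));S=atz(.072,*w(573,173))
P=np.array([atz(.08,*w(*p)) for p in [(233,240),(553,240),(393,75),(275,345),(510,345),(290,110),(500,112),(340,380),(450,377)]])[:,:2]
f=least_squares(lambda c:np.linalg.norm(P-c[:2],axis=1)-c[2],[.5,-.2,.1]);c=f.x[:2];print('c',f.x,f.fun)
for n,x in zip('BHNS',(B,H,N,S)):
    d=x[:2]-c;print(n,x,np.linalg.norm(d),np.degrees(np.arctan2(d[1],d[0])))
d=H-B;print('BH',np.linalg.norm(d),np.degrees(np.arctan2(d[1],d[0])))
for p in [(110,40),(38,128),(70,0)]: print('tube',atz(.17,*w(*p)))
s=manip.get_state();T=R.from_quat(np.roll(s['ee_rot'],-1)).as_matrix()
print(T.T@(B-s['position']),np.degrees(np.arctan2(T[1,1],T[0,1])),s['qpos'])
E
```

```text
ball (array([ 0.5164, -0.2236,  0.1024]), [np.float64(0.0005749241971440622), np.float64(0.0005749241971440621)])
c [ 0.5134 -0.2166  0.105 ] [-0.0007 -0.0005 -0.0008  0.0025  0.0024  0.0002  0.0006 -0.0014 -0.0023]
B [ 0.5157 -0.223   0.104 ] 0.006850542227379742 -70.49409271128005
H [ 0.543  -0.3038  0.104 ] 0.092085360018972 -71.26723299829823
N [ 0.396  -0.2196  0.077 ] 0.11742820299551539 -178.5171027733144
S [ 0.6066 -0.1333  0.072 ] 0.12497001943545556 41.78311063436035
BH 0.08523549159242358 -71.32936991324098
tube [ 0.3716 -0.1553  0.17  ]
tube [ 0.3485 -0.1985  0.17  ]
tube [ 0.3546 -0.1464  0.17  ]
[0.0014 0.0018 0.1219] 19.41820449044224 [-0.5368  0.2599  1.5412  0.0009  1.3423 -0.8759]
```

```bash
python3 -m pendant '[{"dx":0.001,"dy":0.002,"dz":0.02,"rx":0,"ry":0,"rz":0.7,"hand":0.06},{"dx":0,"dy":0,"dz":0.03,"rx":0,"ry":0,"rz":0,"hand":0.06},{"dx":0,"dy":0,"dz":0.035,"rx":0,"ry":0,"rz":0,"hand":0.06},{"dx":0,"dy":0,"dz":0.03,"rx":0,"ry":0,"rz":0,"hand":0.06},{"dx":0,"dy":0,"dz":0.018,"rx":0,"ry":0,"rz":0,"hand":0.06},{"dx":0,"dy":0,"dz":0.007,"rx":0,"ry":0,"rz":0,"hand":0.06},{"dx":0,"dy":0,"dz":0,"rx":0,"ry":0,"rz":0,"hand":0.045},{"dx":0,"dy":0,"dz":0,"rx":0,"ry":0,"rz":0,"hand":0.035},{"dx":0,"dy":0,"dz":0,"rx":0,"ry":0,"rz":0,"hand":0.02},{"dx":0,"dy":0,"dz":0,"rx":0,"ry":0,"rz":0,"hand":0.02},{"dx":0,"dy":0,"dz":0,"rx":0,"ry":0,"rz":0,"hand":0.02}]' 40
```

```text
clock: 5.32
position: [0.5164, -0.2236, 0.0877]
ee_rot: [0.0, 0.582, 0.813, -0.0]
contact_force: [-3.2, 2.2, 4.7]
width: 0.0298
gripper_force: 39.8
```

```bash
python3 -m pendant '[{"dx":0,"dy":0,"dz":0,"rx":0,"ry":0,"rz":0,"hand":0.045},{"dx":0,"dy":0,"dz":0,"rx":0,"ry":0,"rz":0,"hand":0.045},{"dx":0,"dy":0,"dz":0.003,"rx":0,"ry":0,"rz":0,"hand":0.045},{"dx":0,"dy":0,"dz":0,"rx":0,"ry":0,"rz":0,"hand":0.03},{"dx":0,"dy":0,"dz":0,"rx":0,"ry":0,"rz":0,"hand":0.02},{"dx":0,"dy":0,"dz":0,"rx":0,"ry":0,"rz":0,"hand":0.02},{"dx":0,"dy":0,"dz":0,"rx":0,"ry":0,"rz":0,"hand":0.02}]' 40
```

```text
clock: 5.9
position: [0.5165, -0.224, 0.0834]
ee_rot: [-0.0, 0.582, 0.813, -0.0]
contact_force: [-2.2, -1.9, 2.2]
width: 0.0301
gripper_force: 39.3
```

```bash
python3 -m pendant '[{"dx":-0.0013,"dy":0,"dz":-0.0148,"rx":0,"ry":0,"rz":0,"hand":0.02},{"dx":-0.0038,"dy":0,"dz":-0.0143,"rx":0,"ry":0,"rz":0,"hand":0.02},{"dx":-0.0063,"dy":0,"dz":-0.0134,"rx":0,"ry":0,"rz":0,"hand":0.02},{"dx":-0.0085,"dy":0,"dz":-0.0121,"rx":0,"ry":0,"rz":0,"hand":0.02},{"dx":0,"dy":0,"dz":0,"rx":0,"ry":0,"rz":0,"hand":0.02}]'
```

```text
clock: 6.32
position: [0.5231, -0.2432, 0.1392]
ee_rot: [0.0, 0.582, 0.813, -0.0]
contact_force: [-3.2, 1.7, 1.2]
width: 0.0301
gripper_force: 40.1
```

```bash
python3 -m pendant '[{"dx":-0.0105,"dy":0,"dz":-0.0105,"rx":0,"ry":0,"rz":0,"hand":0.02},{"dx":-0.0121,"dy":0,"dz":-0.0085,"rx":0,"ry":0,"rz":0,"hand":0.02},{"dx":-0.0134,"dy":0,"dz":-0.0063,"rx":0,"ry":0,"rz":0,"hand":0.02},{"dx":-0.0143,"dy":0,"dz":-0.0038,"rx":0,"ry":0,"rz":0,"hand":0.02},{"dx":-0.0148,"dy":0,"dz":-0.0013,"rx":0,"ry":0,"rz":0,"hand":0.02},{"dx":0,"dy":0,"dz":0,"rx":0,"ry":0,"rz":0,"hand":0.02},{"dx":0,"dy":0,"dz":0,"rx":0,"ry":0,"rz":0,"hand":0.02}]'; python3 -c "
from h import *
save(['side'],'e')
im=cv2.imread('pics/e_side.png')[120:340,180:400];cv2.imwrite('pics/e_c.png',cv2.resize(im,(550,550),interpolation=2))
s=manip.get_state();d=np.array(s['position'])[:2]-[.5137,-.2175];print(np.hypot(*d),np.degrees(np.arctan2(d[1],d[0])))"
```

```text
clock: 6.9
position: [0.5444, -0.3045, 0.1676]
ee_rot: [0.0, 0.582, 0.813, 0.0]
contact_force: [0.4, -0.5, -0.1]
width: 0.0201
gripper_force: 0.5
0.09158147718008641 -70.55763020344129
```

View pics/e_c.png

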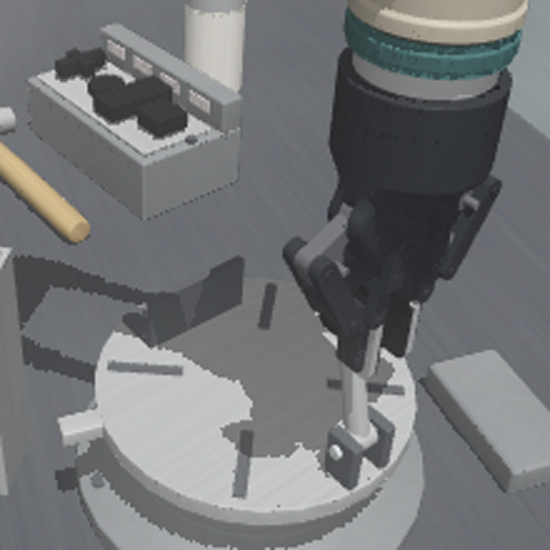

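The side view shows the grip has slipped: the opening is 20 mm, so the ball is out of the pads, and the rod is nearly upright. I'll look with the wrist camera.

```bash
python3 -c "
from h import *
save(['wrist','scene'],'f')
a=cv2.imread('pics/f_wrist.png')[150:384,110:410];b=cv2.imread('pics/f_scene.png')[60:190,130:290]
t=np.zeros((325,800,3),np.uint8);t[:312,:400]=cv2.resize(a,(400,312));t[:,400:]=cv2.resize(b,(400,325),interpolation=2)
cv2.imwrite('pics/f_c.png',t)"
```

```text
(no output)
```

View pics/f_c.png

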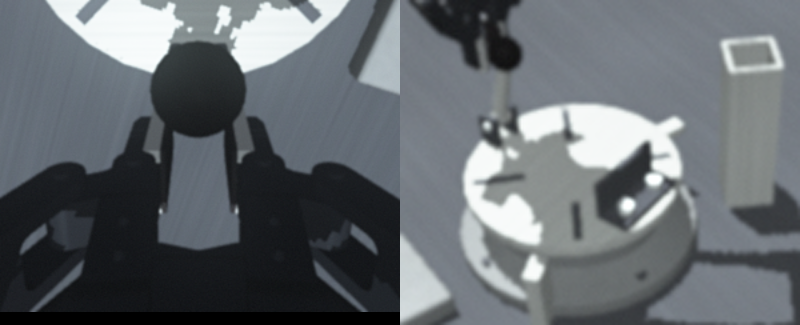

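The wrist crop shows the ball just inward of the pads, at raw (258.5,216.8), and in the scene view it is at raw (171.6,81.2). That was the last picture I may view, so from here I measure with code.

```bash
python3 - <<'E'
from h import *
np.set_printoptions(precision=4,suppress=True)
b,e=tri(('f','wrist',258.5,216.8),('f','scene',171.6,81.2));print(b,e)
c=np.array([.5137,-.2175]);u=np.array([np.cos(np.radians(-71.3)),np.sin(np.radians(-71.3))]);h=c+.09*u
print('radial from axis',(b[:2]-c)@u,'angle',np.degrees(np.arctan2(b[2]-.104,(h-b[:2])@u)), np.hypot(b[2]-.104,(h-b[:2])@u))
s=manip.get_state();T=R.from_quat(np.roll(s['ee_rot'],-1)).as_matrix();print('tool',T.T@(b-s['position']))
# along wrist ray, ball on the 85 mm arc
p,r=ray('f','wrist',258.5,216.8)
for th in range(60,95,5):
    x=np.r_[h-.085*np.cos(np.radians(th))*u,.104+.085*np.sin(np.radians(th))]
    t=(x-p)@r/(r@r);print(th,x,np.linalg.norm(p+t*r-x))
E
```

```text
[ 0.5362 -0.2825  0.185 ] [np.float64(3.0085264688695262e-05), np.float64(3.008526468884976e-05)]
radial from axis 0.06875146636115267 angle 75.3021117357251 0.08374720761652295
tool [ 0.0223 -0.0007 -0.0172]
60 [ 0.5289 -0.2625  0.1776] 0.022443393801199238
65 [ 0.531  -0.2687  0.181 ] 0.015058834125307575
70 [ 0.5332 -0.2752  0.1839] 0.007649686939735202
75 [ 0.5355 -0.2819  0.1861] 0.0005028997558566089
80 [ 0.5378 -0.2888  0.1877] 0.007067234486627148
85 [ 0.5402 -0.2957  0.1887] 0.01422431280391112
90 [ 0.5426 -0.3027  0.189 ] 0.021191859793036102
```

```bash
python3 -m pendant '[{"dx":0,"dy":0,"dz":0,"rx":0,"ry":0,"rz":0,"hand":0.06},{"dx":0,"dy":0,"dz":0,"rx":0,"ry":0,"rz":0,"hand":0.06},{"dx":0,"dy":0,"dz":0,"rx":0,"ry":0,"rz":0,"hand":0.06},{"dx":0.012,"dy":0,"dz":0,"rx":0,"ry":0,"rz":0,"hand":0.06},{"dx":0.011,"dy":-0.0005,"dz":0.001,"rx":0,"ry":0,"rz":0,"hand":0.06},{"dx":0,"dy":0,"dz":0,"rx":0,"ry":0,"rz":0,"hand":0.04},{"dx":0,"dy":0,"dz":0,"rx":0,"ry":0,"rz":0,"hand":0.025},{"dx":0,"dy":0,"dz":0,"rx":0,"ry":0,"rz":0,"hand":0.02},{"dx":0,"dy":0,"dz":0,"rx":0,"ry":0,"rz":0,"hand":0.02},{"dx":0,"dy":0,"dz":0,"rx":0,"ry":0,"rz":0,"hand":0.02}]' 80
```

```text
clock: 7.88
position: [0.5366, -0.2823, 0.1682]
ee_rot: [0.0, 0.582, 0.813, 0.0]
contact_force: [-1.1, 3.5, 5.9]
width: 0.0288
gripper_force: 78.5
```

```bash
python3 -m pendant '[{"dx":-0.0043,"dy":0,"dz":-0.001,"rx":0,"ry":0,"rz":0,"hand":0.02},{"dx":-0.0044,"dy":0,"dz":-0.0008,"rx":0,"ry":0,"rz":0,"hand":0.02},{"dx":-0.0044,"dy":0,"dz":-0.0006,"rx":0,"ry":0,"rz":0,"hand":0.02},{"dx":-0.0044,"dy":0,"dz":-0.0004,"rx":0,"ry":0,"rz":0,"hand":0.02},{"dx":0,"dy":0,"dz":0,"rx":0,"ry":0,"rz":0,"hand":0.02}]'
python3 -m pendant '[{"dx":-0.003,"dy":0,"dz":-0.0001,"rx":0,"ry":0,"rz":0,"hand":0.02},{"dx":0,"dy":0,"dz":0,"rx":0,"ry":0,"rz":0,"hand":0.02}]'
```

```text
clock: 8.3
position: [0.5414, -0.2989, 0.1704]
ee_rot: [-0.001, 0.582, 0.813, 0.0]
contact_force: [-2.7, 1.9, 5.6]
width: 0.0287
gripper_force: 79.6
clock: 8.47
position: [0.542, -0.3014, 0.1706]
ee_rot: [-0.001, 0.582, 0.813, 0.0]
contact_force: [-2.7, 2.9, 5.8]
width: 0.0288
gripper_force: 79.8
```

```bash
python3 -m pendant '[{"dx":-0.002,"dy":0,"dz":0,"rx":0,"ry":0,"rz":0,"hand":0.02},{"dx":0,"dy":0,"dz":0,"rx":0,"ry":0,"rz":0,"hand":0.02}]'; python3 - <<'E'
from h import *
np.set_printoptions(precision=4,suppress=True)
save(['wrist','scene'],'g')
# dark blob near expected ball in each
from scipy.ndimage import label
for n in('wrist','scene'):
    d=json.load(open(f'pics/g_{n}.json'));M=None
    for th in (75,80,85,90):
        t=np.radians(th);c=np.array([.5137,-.2175]);u=np.array([np.cos(np.radians(-71.3)),np.sin(np.radians(-71.3))]);x=np.r_[c+(.09-.085*np.cos(t))*u,.104+.085*np.sin(t)]
        from scipy.optimize import least_squares
        f=least_squares(lambda q:np.cross(x-ray('g',n,*q)[0],ray('g',n,*q)[1]),[250,200]);print(n,th,f.x)
g=cv2.imread('pics/g_wrist.png',0)
print(g[180:330:5,255],'\n',g[180:330:5,262])
E
```

```text
clock: 8.63
position: [0.5424, -0.3028, 0.1706]
ee_rot: [-0.002, 0.582, 0.813, 0.001]
contact_force: [-2.8, 4.5, 7.0]
width: 0.0288
gripper_force: 79.8
wrist 75 [260.3771 216.8424]
wrist 80 [260.3085 232.8   ]
wrist 85 [260.2359 248.1869]
wrist 90 [260.1608 262.6942]
scene 75 [171.921   80.8057]
scene 80 [169.4551  79.1617]
scene 85 [167.0047  77.748 ]
scene 90 [164.5924  76.5761]
[146 143 141 125 101 100 100  95  92  38  39  34  33  31  27  27  28  26
  24  23  23  22  26 103 106 106 107 105 105 102] 
 [144 143 144 123 100 101  99  97  97  41  38  35  31  32  27  29  26  25
  26  24  23  22  25 109 105 106 107 102 106 104]
```

```bash
python3 -m pendant '[{"dx":0.0003,"dy":-0.0078,"dz":0,"rx":0,"ry":0,"rz":5,"hand":0.02},{"dx":0.0003,"dy":-0.0078,"dz":0,"rx":0,"ry":0,"rz":5,"hand":0.02},{"dx":0.0003,"dy":-0.0078,"dz":0,"rx":0,"ry":0,"rz":5,"hand":0.02},{"dx":0.0003,"dy":-0.0078,"dz":0,"rx":0,"ry":0,"rz":5,"hand":0.02},{"dx":0,"dy":0,"dz":0,"rx":0,"ry":0,"rz":0,"hand":0.02}]'; cat > st.py <<'E'
from h import *
s=manip.get_state();d=np.array(s['position'])[:2]-[.5137,-.2175];T=R.from_quat(np.roll(s['ee_rot'],-1)).as_matrix()
print('r %.4f ang %.1f toolx %.1f'%(np.hypot(*d),np.degrees(np.arctan2(d[1],d[0])),np.degrees(np.arctan2(T[1,0],T[0,0]))-180),'Ftool',np.round(T.T@s['contact_force'],1),'M',np.round(s['moment'],2),np.round(s['qpos'],2))
E
python3 st.py
```

```text
clock: 9.15
position: [0.5106, -0.3071, 0.1706]
ee_rot: [-0.002, 0.716, 0.698, 0.0]
contact_force: [-1.8, 4.4, 6.6]
width: 0.0289
gripper_force: 79.8
r 0.0896 ang -92.0 toolx -91.4 Ftool [ 4.4 -1.9 -6.6] M [1.22 0.4  0.08] [-0.66  0.35  1.55  0.    1.24 -0.63]
```

```bash
python3 -m pendant '[{"dx":0.0003,"dy":-0.0078,"dz":0,"rx":0,"ry":0,"rz":5,"hand":0.02},{"dx":0.0003,"dy":-0.0078,"dz":0,"rx":0,"ry":0,"rz":5,"hand":0.02},{"dx":0.0003,"dy":-0.0078,"dz":0,"rx":0,"ry":0,"rz":5,"hand":0.02},{"dx":0.0003,"dy":-0.0078,"dz":0,"rx":0,"ry":0,"rz":5,"hand":0.02},{"dx":0.0003,"dy":-0.0078,"dz":0,"rx":0,"ry":0,"rz":5,"hand":0.02},{"dx":0.0003,"dy":-0.0078,"dz":0,"rx":0,"ry":0,"rz":5,"hand":0.02},{"dx":0.0003,"dy":-0.0078,"dz":0,"rx":0,"ry":0,"rz":5,"hand":0.02},{"dx":0.0003,"dy":-0.0078,"dz":0,"rx":0,"ry":0,"rz":5,"hand":0.02},{"dx":0,"dy":0,"dz":0,"rx":0,"ry":0,"rz":0,"hand":0.02}]';python3 st.py
```

```text
clock: 9.9
position: [0.4548, -0.2841, 0.1706]
ee_rot: [-0.002, 0.911, 0.412, 0.001]
contact_force: [-0.6, 6.4, 4.5]
width: 0.0286
gripper_force: 79.7
r 0.0889 ang -131.5 toolx -131.4 Ftool [ 4.4 -4.7 -4.5] M [ 1.26 -0.23  0.26] [-0.69  0.26  1.68  0.    1.2   0.03]
```

```bash
python3 - <<'E'
from h import *
save(['wrist'],'i')
g=cv2.imread('pics/i_wrist.png',0)
print(g[180:330:6,260]); print(g[250,200:320:5])
E
```

```text
[133 130 116  95  92  92  89  79  34  30  28  27  26  24  27  25  22  21
  18  84  99  99  98  98 100]
[28 30 69 87 84 25 25 26 26 22 25 27 25 24 26 26 27 28 24 42 84 87 31 30]
```

```bash
python3 -m pendant '[{"dx":0.0003,"dy":-0.0078,"dz":0,"rx":0,"ry":0,"rz":5,"hand":0.02},{"dx":0.0003,"dy":-0.0078,"dz":0,"rx":0,"ry":0,"rz":5,"hand":0.02},{"dx":0.0003,"dy":-0.0078,"dz":0,"rx":0,"ry":0,"rz":5,"hand":0.02},{"dx":0.0003,"dy":-0.0078,"dz":0,"rx":0,"ry":0,"rz":5,"hand":0.02},{"dx":0.0003,"dy":-0.0078,"dz":0,"rx":0,"ry":0,"rz":5,"hand":0.02},{"dx":0.0003,"dy":-0.0078,"dz":0,"rx":0,"ry":0,"rz":5,"hand":0.02},{"dx":0.0003,"dy":-0.0078,"dz":0,"rx":0,"ry":0,"rz":5,"hand":0.02},{"dx":0.0003,"dy":-0.0078,"dz":0,"rx":0,"ry":0,"rz":5,"hand":0.02},{"dx":0,"dy":0,"dz":0,"rx":0,"ry":0,"rz":0,"hand":0.02}]';python3 st.py
```

```text
clock: 10.7
position: [0.4253, -0.2297, 0.1707]
ee_rot: [-0.003, 0.997, 0.076, 0.0]
contact_force: [-0.5, 7.8, 7.7]
width: 0.0287
gripper_force: 80.4
r 0.0892 ang -172.1 toolx -171.3 Ftool [ 0.7 -7.8 -7.6] M [1.57 0.04 0.56] [-0.64  0.18  1.79  0.    1.17  0.77]
```

```bash
python3 -m pendant '[{"dx":0.0003,"dy":-0.0078,"dz":0,"rx":0,"ry":0,"rz":5,"hand":0.02},{"dx":0.0003,"dy":-0.0078,"dz":0,"rx":0,"ry":0,"rz":5,"hand":0.02},{"dx":0.0003,"dy":-0.0078,"dz":0,"rx":0,"ry":0,"rz":5,"hand":0.02},{"dx":0.0003,"dy":-0.0078,"dz":0,"rx":0,"ry":0,"rz":5,"hand":0.02},{"dx":0,"dy":0,"dz":0,"rx":0,"ry":0,"rz":0,"hand":0.02}]';python3 st.py
python3 -m pendant '[{"dx":0.0002,"dy":-0.0047,"dz":0,"rx":0,"ry":0,"rz":3,"hand":0.02},{"dx":0,"dy":0,"dz":0,"rx":0,"ry":0,"rz":0,"hand":0.02}]' | grep force;python3 st.py
```

```text
clock: 11.12
position: [0.4274, -0.1988, 0.1707]
ee_rot: [-0.003, 0.995, -0.098, 0.001]
contact_force: [2.1, 7.5, 6.2]
width: 0.0286
gripper_force: 80.2
r 0.0883 ang 167.8 toolx -191.3 Ftool [ 0.6 -7.8 -6.1] M [ 1.55 -0.45  0.6 ] [-0.59  0.17  1.81  0.01  1.16  1.18]
contact_force: [1.4, 9.1, 6.2]
gripper_force: 80.2
r 0.0879 ang 165.0 toolx -194.2 Ftool [-0.9 -9.2 -6.2] M [ 1.67 -0.47  0.63] [-0.58  0.16  1.81  0.01  1.16  1.24]
```

```bash
python3 -m pendant '[{"dx":-0.0003,"dy":-0.0047,"dz":0,"rx":0,"ry":0,"rz":3,"hand":0.02},{"dx":0,"dy":0,"dz":0,"rx":0,"ry":0,"rz":0,"hand":0.02}]' | grep force;python3 st.py
python3 -m pendant '[{"dx":0,"dy":-0.0031,"dz":0,"rx":0,"ry":0,"rz":2,"hand":0.02},{"dx":0,"dy":0,"dz":0,"rx":0,"ry":0,"rz":0,"hand":0.02}]' | grep force;python3 st.py
python3 -m pendant '[{"dx":0,"dy":-0.0031,"dz":0,"rx":0,"ry":0,"rz":2,"hand":0.02},{"dx":0,"dy":0,"dz":0,"rx":0,"ry":0,"rz":0,"hand":0.02}]' | grep force;python3 st.py
```

```text
contact_force: [3.9, 10.2, 4.1]
gripper_force: 80.1
r 0.0879 ang 162.0 toolx -197.2 Ftool [  0.7 -10.9  -4. ] M [ 1.58 -0.64  0.63] [-0.57  0.16  1.82  0.01  1.16  1.3 ]
contact_force: [0.8, 3.3, 4.1]
gripper_force: 79.8
r 0.0878 ang 161.8 toolx -199.0 Ftool [-0.3 -3.3 -4.1] M [ 0.8  -0.35  1.6 ] [-0.56  0.16  1.82  0.    1.16  1.34]
contact_force: [0.6, -2.5, 5.0]
gripper_force: 84.1
r 0.0875 ang 161.6 toolx -201.2 Ftool [ 1.5  2.1 -4.9] M [-1.22  0.55 -1.29] [-0.56  0.16  1.82 -0.    1.16  1.38]
```

```bash
python3 -m pendant '[{"dx":0,"dy":-0.002,"dz":0,"rx":0,"ry":0,"rz":0,"hand":0.02},{"dx":0,"dy":-0.002,"dz":0,"rx":0,"ry":0,"rz":0,"hand":0.02},{"dx":0,"dy":0,"dz":0,"rx":0,"ry":0,"rz":0,"hand":0.02}]' | grep force;python3 st.py
python3 - <<'E'
from h import *
save(['wrist','scene'],'j')
g=cv2.imread('pics/j_wrist.png',0)
print(g[180:330:6,260]); print(g[250,200:320:5])
E
```

```text
contact_force: [-3.5, -13.7, 4.8]
gripper_force: 86.5
r 0.0869 ang 161.4 toolx -201.2 Ftool [ 1.7 14.1 -4.6] M [-2.07  0.07 -0.25] [-0.55  0.16  1.82 -0.01  1.16  1.39]
[232 224 126 108 101  95  82  37  38  33  32  34  39  27  23  23  22  22
  58  97  97  96  95  95  96]
[26 27 58 81 83 23 21 24 24 22 32 34 38 37 32 36 23 28 29 48 81 98 29 28]
```

```bash
python3 -m pendant '[{"dx":0,"dy":0.002,"dz":0,"rx":0,"ry":0,"rz":-2.7,"hand":0.02},{"dx":0,"dy":0,"dz":0,"rx":0,"ry":0,"rz":0,"hand":0.02}]' | grep force;python3 st.py
python3 -m pendant '[{"dx":0.0059,"dy":0,"dz":0.0005,"rx":0,"ry":0,"rz":0,"hand":0.02},{"dx":0.0059,"dy":0,"dz":0.0007,"rx":0,"ry":0,"rz":0,"hand":0.02},{"dx":0.0058,"dy":0,"dz":0.0012,"rx":0,"ry":0,"rz":0,"hand":0.02},{"dx":0.0057,"dy":0,"dz":0.0017,"rx":0,"ry":0,"rz":0,"hand":0.02},{"dx":0.0055,"dy":0,"dz":0.002,"rx":0,"ry":0,"rz":0,"hand":0.02},{"dx":0.0055,"dy":0,"dz":0.0024,"rx":0,"ry":0,"rz":0,"hand":0.02},{"dx":0,"dy":0,"dz":0,"rx":0,"ry":0,"rz":0,"hand":0.02}]';python3 st.py
python3 - <<'E'
from h import *
save(['wrist','scene'],'k')
g=cv2.imread('pics/k_wrist.png',0)
print(g[180:330:6,260]); print(g[250,200:320:5])
E
```

```text
contact_force: [-0.5, -0.4, 0.1]
gripper_force: 0.3
r 0.0884 ang 160.5 toolx -198.5 Ftool [-0.3  0.6 -0.1] M [ 0.02  0.1  -0.06] [-0.56  0.16  1.82 -0.    1.16  1.34]
clock: 12.88
position: [0.4647, -0.1965, 0.161]
ee_rot: [-0.0, 0.987, -0.161, 0.0]
contact_force: [0.4, 0.2, -0.3]
width: 0.0204
gripper_force: 0.1
r 0.0533 ang 156.8 toolx -198.5 Ftool [ 0.3 -0.3  0.3] M [ 0.03  0.05 -0.01] [-0.54  0.22  1.76  0.    1.15  1.35]
[ 58  53  52  48  46  43  42  37  37  91  89  92 130 210 100 101  99 100
  99  98 101  99 100  99 101]
[100  99  31  34  65  86  87  31 200  97  98 196 131 166 110 191  32  56
  87 102  46  43  67 104]
```

```bash
cat > ball.py <<'E'
import sys
from h import *
from scipy.optimize import least_squares
def proj(tag,n,x,x0=(250,200)):
    return least_squares(lambda q:np.cross(x-ray(tag,n,*q)[0],ray(tag,n,*q)[1]),x0).x
def run(tag,phi,names=('scene','wrist','side')):
    c=np.array([.5137,-.2175]);p=np.radians(phi);u=np.array([np.cos(p),np.sin(p)])
    for n in names:
        im=cv2.imread(f'pics/{tag}_{n}.png',0)
        for th in range(0,100,10):
            t=np.radians(th);x=np.r_[c+(.09-.085*np.cos(t))*u,.104+.085*np.sin(t)]
            q=proj(tag,n,x);e=proj(tag,n,x+[0,0,.016]);rr=max(3,np.hypot(*(proj(tag,n,x+.016*np.r_[-u[1],u[0],0])-q)))
            yy,xx=np.mgrid[:384,:512];d=np.hypot(xx-q[0],yy-q[1]);A=im[d<.75*rr];B=im[(d>1.15*rr)&(d<1.5*rr)]
            print(n,th,q.round(),'r%.0f'%rr,'in %s'%(np.percentile(A,[10,50,90]) if A.size else None),'ring %s'%(np.median(B) if B.size else None))
        w=cv2.HoughCircles(cv2.medianBlur(im,3),cv2.HOUGH_GRADIENT,1,20,param1=80,param2=14,minRadius=8,maxRadius=45)
        if w is not None:
            print(n,[ (round(float(a)),round(float(b)),round(float(r)),int(np.median(im[int(b)-3:int(b)+4,int(a)-3:int(a)+4]))) for a,b,r in w[0] if im[min(383,int(b)),min(511,int(a))]<60])
if __name__=='__main__':
    save(['side','scene','wrist'],sys.argv[1]); run(sys.argv[1],float(sys.argv[2]))
E
python3 ball.py l 161.5
```

```text
scene 0 [200. 119.] r4 in [245. 245. 246.] ring 245.0
scene 10 [200. 114.] r4 in [245.1 246.  246. ] ring 246.0
scene 20 [201. 109.] r4 in [245. 246. 246.] ring 246.0
scene 30 [204. 104.] r4 in [ 73.6 238.5 246. ] ring 244.0
scene 40 [207.  99.] r4 in [18.  22.5 30.8] ring 47.0
scene 50 [211.  94.] r4 in [24.2 32.  48. ] ring 76.0
scene 60 [216.  90.] r4 in [ 46.2  70.5 100.9] ring 32.0
scene 70 [221.  87.] r4 in [24.1 28.5 32.9] ring 31.0
scene 80 [227.  84.] r4 in [26.  32.  99.6] ring 62.0
scene 90 [234.  83.] r4 in [120. 121. 123.] ring 120.0
scene [(326, 260, 27, 39), (282, 230, 32, 39), (294, 254, 34, 39), (396, 24, 20, 16), (296, 354, 18, 57), (444, 140, 18, 57), (376, 20, 14, 16), (218, 36, 22, 30), (310, 232, 20, 38), (404, 4, 18, 16), (204, 96, 20, 41), (210, 62, 18, 33)]
wrist 0 [265. 134.] r24 in [235. 237. 239.] ring 236.0
wrist 10 [266. 139.] r26 in [235. 237. 239.] ring 236.0
wrist 20 [266. 149.] r28 in [230. 236. 238.] ring 236.0
wrist 30 [267. 165.] r30 in [ 56. 177. 236.] ring 233.0
wrist 40 [267. 186.] r31 in [47. 57. 62.] ring 204.0
wrist 50 [268. 213.] r33 in [40
[... 270 characters left out ...]
, (148, 342, 24, 19), (352, 310, 8, 46), (206, 276, 12, 27)]
side 0 [278. 259.] r7 in [189. 190. 191.] ring 189.0
side 10 [278. 252.] r7 in [188. 189. 190.] ring 189.0
side 20 [276. 245.] r7 in [187. 189. 189.] ring 188.0
side 30 [273. 238.] r7 in [ 59. 119. 188.] ring 186.5
side 40 [267. 232.] r7 in [60. 62. 68.] ring 59.0
side 50 [261. 226.] r7 in [54.  58.  66.9] ring 62.0
side 60 [253. 222.] r7 in [ 52.  56. 129.] ring 56.0
side 70 [244. 218.] r7 in [ 50.  54. 104.] ring 56.0
side 80 [234. 216.] r7 in [103. 104. 105.] ring 74.5
side 90 [224. 215.] r7 in [102.7 103.  104. ] ring 103.0
side [(240, 140, 39, 57), (242, 166, 36, 55), (264, 150, 15, 55), (246, 214, 20, 51), (244, 190, 14, 49)]
```

```bash
python3 - <<'E'
from h import *
from ball import proj
from scipy.optimize import least_squares
g=cv2.imread('pics/l_wrist.png',0)
m=(g<70).astype(np.uint8)
for r in range(140,236,6): 
    c=np.where(m[r,200:340])[0]; print(r,(c.min()+200,c.max()+200,len(c)) if len(c) else None)
E
python3 st.py
```

```text
140 None
146 None
152 None
158 None
164 None
170 (np.int64(251), np.int64(284), 34)
176 (np.int64(244), np.int64(291), 48)
182 (np.int64(241), np.int64(295), 55)
188 (np.int64(238), np.int64(297), 60)
194 (np.int64(237), np.int64(298), 62)
200 (np.int64(237), np.int64(298), 62)
206 (np.int64(239), np.int64(297), 59)
212 (np.int64(241), np.int64(294), 54)
218 (np.int64(246), np.int64(290), 45)
224 (np.int64(254), np.int64(281), 28)
230 (np.int64(235), np.int64(281), 17)
r 0.0541 ang 157.0 toolx -198.5 Ftool [-0.1  0.4 -0.2] M [0.   0.01 0.02] [-0.54  0.22  1.77  0.    1.16  1.35]
```

```bash
python3 -m pendant '[{"dx":-0.005,"dy":0,"dz":0,"rx":0,"ry":0,"rz":0,"hand":0.02},{"dx":0,"dy":0,"dz":-0.02,"rx":0,"ry":0,"rz":0,"hand":0.02},{"dx":0,"dy":0,"dz":-0.022,"rx":0,"ry":0,"rz":0,"hand":0},{"dx":0.015,"dy":0.002,"dz":0,"rx":0,"ry":0,"rz":0,"hand":0},{"dx":0.015,"dy":0.002,"dz":0,"rx":0,"ry":0,"rz":0,"hand":0},{"dx":0,"dy":0,"dz":0,"rx":0,"ry":0,"rz":0,"hand":0},{"dx":0,"dy":0,"dz":0.012,"rx":0,"ry":0,"rz":0,"hand":0},{"dx":0,"dy":0,"dz":0.009,"rx":0,"ry":0,"rz":0,"hand":0},{"dx":0,"dy":0,"dz":0,"rx":0,"ry":0,"rz":0,"hand":0}]' 40; python3 st.py
```

```text
clock: 13.88
position: [0.4837, -0.2068, 0.1806]
ee_rot: [-0.001, 0.987, -0.161, -0.002]
contact_force: [-0.1, 1.6, -0.4]
width: 0.0001
gripper_force: 0.0
r 0.0318 ang 160.4 toolx -198.5 Ftool [-0.6 -1.5  0.4] M [-0.01 -0.04  0.05] [-0.54  0.24  1.69  0.    1.22  1.36]
```

```bash
python3 -m pendant '[{"dx":0.009,"dy":0,"dz":0.0085,"rx":0,"ry":0,"rz":0,"hand":0},{"dx":0.007,"dy":0,"dz":0.009,"rx":0,"ry":0,"rz":0,"hand":0},{"dx":0.005,"dy":0,"dz":0.01,"rx":0,"ry":0,"rz":0,"hand":0},{"dx":0.0034,"dy":0,"dz":0.0103,"rx":0,"ry":0,"rz":0,"hand":0},{"dx":0.002,"dy":0,"dz":0.0105,"rx":0,"ry":0,"rz":0,"hand":0},{"dx":0.001,"dy":0,"dz":0.008,"rx":0,"ry":0,"rz":0,"hand":0},{"dx":0,"dy":0,"dz":0.002,"rx":0,"ry":0,"rz":0,"hand":0},{"dx":0,"dy":0,"dz":0,"rx":0,"ry":0,"rz":0,"hand":0}]'; python3 st.py;python3 -m pendant '[{"dx":0,"dy":0,"dz":0.002,"rx":0,"ry":0,"rz":0,"hand":0},{"dx":0,"dy":0,"dz":0,"rx":0,"ry":0,"rz":0,"hand":0}]';python3 st.py
```

```text
clock: 14.55
position: [0.5109, -0.2162, 0.123]
ee_rot: [-0.001, 0.987, -0.161, -0.002]
contact_force: [-0.4, -0.6, 0.3]
width: 0.0
gripper_force: 0.0
r 0.0031 ang 154.8 toolx -198.5 Ftool [-0.2  0.7 -0.3] M [ 0.03  0.05 -0.04] [-0.53  0.33  1.71 -0.    1.1   1.37]
clock: 14.72
position: [0.5117, -0.2167, 0.1224]
ee_rot: [-0.0, 0.987, -0.161, -0.0]
contact_force: [-0.5, 0.6, -0.1]
width: 0.0001
gripper_force: 0.0
r 0.0021 ang 157.5 toolx -198.5 Ftool [-0.7 -0.4  0.1] M [ 0.02 -0.03  0.02] [-0.53  0.33  1.71 -0.    1.1   1.37]
```

```bash
python3 -m pendant '[{"dx":0,"dy":0,"dz":0.002,"rx":0,"ry":0,"rz":0,"hand":0},{"dx":0,"dy":0,"dz":0,"rx":0,"ry":0,"rz":0,"hand":0}]'|grep -E "pos|contact";python3 -m pendant '[{"dx":0,"dy":0,"dz":0.002,"rx":0,"ry":0,"rz":0,"hand":0},{"dx":0,"dy":0,"dz":0,"rx":0,"ry":0,"rz":0,"hand":0}]'|grep -E "pos|contact"
```

```text
position: [0.512, -0.2168, 0.1207]
contact_force: [0.8, 0.8, -0.5]
position: [0.5122, -0.2169, 0.1196]
contact_force: [-0.6, 0.8, 5.7]
```

```bash
python3 -m pendant '[{"dx":0,"dy":0,"dz":-0.02,"rx":0,"ry":0,"rz":0,"hand":0},{"dx":0,"dy":0,"dz":-0.04,"rx":0,"ry":0,"rz":0,"hand":0},{"dx":0,"dy":0,"dz":-0.04,"rx":0,"ry":0,"rz":0,"hand":0},{"dx":0,"dy":0,"dz":0,"rx":0,"ry":0,"rz":0,"hand":0}]'|grep -E "pos|contact"; python3 ball.py n 161.5 | grep -E " (0|10|20) |\[\("; python3 - <<'E'
from h import *
g=cv2.imread('pics/n_wrist.png',0);m=(g<70)
for r in range(110,236,6):
    c=np.where(m[r,200:340])[0]; print(r,(c.min()+200,c.max()+200,len(c)) if len(c) else None)
E
```

```text
position: [0.516, -0.219, 0.2266]
contact_force: [0.6, -0.5, 0.4]
scene 0 [200. 119.] r4 in [18. 24. 35.] ring 91.0
scene 10 [200. 114.] r4 in [ 29.2  86.  239.3] ring 238.0
scene 20 [201. 109.] r4 in [243.2 246.  247. ] ring 246.0
scene [(444, 112, 44, 69), (444, 132, 27, 59), (300, 358, 18, 57), (396, 24, 20, 16), (218, 38, 24, 56), (250, 190, 30, 56), (404, 4, 18, 16), (252, 212, 20, 56), (368, 16, 10, 16)]
wrist 0 [258. 186.] r18 in [68. 74. 79.] ring 237.0
wrist 10 [258. 193.] r19 in [64.  73.  89.4] ring 205.5
wrist 20 [258. 202.] r20 in [ 65. 119. 233.] ring 142.0
wrist [(86, 372, 16, 50)]
side 0 [278. 259.] r7 in [70. 73. 78.] ring 76.0
side 10 [278. 252.] r7 in [ 63.   71.5 186.2] ring 115.0
side 20 [276. 245.] r7 in [114.  115.  188.2] ring 114.0
side [(238, 162, 23, 57), (308, 90, 44, 52), (282, 130, 29, 53)]
110 None
116 None
122 None
128 None
134 None
140 None
146 None
152 None
158 None
164 None
170 None
176 (np.int64(247), np.int64(249), 2)
182 (np.int64(244), np.int64(246), 3)
188 (np.int64(243), np.int64(250), 7)
194 (np.int64(245), np.int64(254), 10)
200 (np.int64(249), np.int64(267), 19)
206 None
212 None
218 None
224 (np.int64(207), np.int64(207), 1)
230 (np.int64(200), np.int64(261), 10)
```

```bash
python3 - <<'E'
from h import *
from ball import proj
c=np.array([.5137,-.2175])
for tag,n in (('d','wrist'),('n','wrist'),('n','scene'),('n','side')):
    g=cv2.imread(f'pics/{tag}_{n}.png',0);o=[]
    for a in range(20,76,3):
        p=np.radians(a);q=proj(tag,n,np.r_[c+.114*np.array([np.cos(p),np.sin(p)]),.076]).round().astype(int)
        o.append((a,int(g[q[1],q[0]]) if 0<=q[0]<512 and 0<=q[1]<384 else -1))
    print(tag,n,o)
E
```

```text
d wrist [(20, 107), (23, 107), (26, 108), (29, 106), (32, 106), (35, 106), (38, 108), (41, 232), (44, 231), (47, 92), (50, 87), (53, 56), (56, 58), (59, 80), (62, 99), (65, 100), (68, 54), (71, 51), (74, 52)]
n wrist [(20, 113), (23, 112), (26, 116), (29, 118), (32, 119), (35, 125), (38, 204), (41, 236), (44, 233), (47, 119), (50, 181), (53, 234), (56, 237), (59, 118), (62, 113), (65, 115), (68, 117), (71, 114), (74, 65)]
n scene [(20, 102), (23, 104), (26, 101), (29, 100), (32, 96), (35, 105), (38, 133), (41, 167), (44, 199), (47, 137), (50, 239), (53, 247), (56, 206), (59, 108), (62, 105), (65, 100), (68, 108), (71, 96), (74, 101)]
n side [(20, 111), (23, 111), (26, 111), (29, 107), (32, 111), (35, 130), (38, 194), (41, 190), (44, 160), (47, 110), (50, 192), (53, 193), (56, 197), (59, 109), (62, 109), (65, 110), (68, 110), (71, 109), (74, 109)]
```

```bash
python3 - <<'E'
from h import *
from ball import proj
c=np.array([.5137,-.2175])
for n in ('wrist','side'):
  g=cv2.imread(f'pics/n_{n}.png',0).astype(np.float32)
  for r in (.110,.116,.121):
    for z in (.072,):
        aa=np.arange(34,64,1.0);q=np.array([proj('n',n,np.r_[c+r*np.array([np.cos(a),np.sin(a)]),z]) for a in np.radians(aa)],np.float32)
        v=cv2.remap(g,q[:,0].reshape(1,-1),q[:,1].reshape(1,-1),cv2.INTER_LINEAR)[0]
        print(n,r,z,' '.join(f'{int(a)}:{int(x)}' for a,x in zip(aa,v)))
E
```

```text
wrist 0.11 0.072 34:124 35:126 36:127 37:125 38:148 39:183 40:201 41:206 42:202 43:195 44:194 45:191 46:125 47:114 48:119 49:112 50:171 51:233 52:239 53:236 54:236 55:235 56:236 57:238 58:217 59:130 60:116 61:116 62:115 63:116
wrist 0.116 0.072 34:123 35:123 36:126 37:126 38:171 39:233 40:235 41:237 42:236 43:234 44:232 45:223 46:142 47:121 48:119 49:113 50:149 51:232 52:238 53:235 54:235 55:234 56:235 57:238 58:198 59:117 60:117 61:114 62:115 63:113
wrist 0.121 0.072 34:128 35:124 36:123 37:124 38:155 39:232 40:235 41:232 42:233 43:234 44:234 45:222 46:121 47:118 48:118 49:117 50:136 51:224 52:237 53:234 54:234 55:234 56:236 57:237 58:169 59:114 60:114 61:116 62:112 63:113
side 0.11 0.072 34:185 35:181 36:184 37:189 38:189 39:190 40:190 41:188 42:190 43:187 44:187 45:188 46:181 47:179 48:188 49:190 50:188 51:187 52:188 53:190 54:186 55:186 56:188 57:188 58:186 59:181 60:175 61:176 62:174 63:174
side 0.116 0.072 34:120 35:131 36:130 37:153 38:191 39:193 40:192 41:192 42:190 43:189 44:181 45:118 46:111 47:110 48:109 49:123 50:190 51:193 52:192 53:191 54:192 55:192 56:194 57:165 58:110 59:108 60:108 61:108 62:108 63:108
side 0.121 0.072 34:110 35:122 36:129 37:138 38:187 39:191 40:191 41:190 42:191 43:191 44:186 45:112 46:109 47:110 48:110 49:126 50:178 51:193 52:192 53:192 54:192 55:192 56:195 57:136 58:110 59:109 60:108 61:108 62:107 63:108
```

The nose and stop show a gap of about 4.5°, so the plate may sit only just inside tolerance. I'll press the plate gently clockwise at the end of the angle iron to check that it is truly home.

```bash
python3 -m pendant '[{"dx":0.03,"dy":-0.03,"dz":0,"rx":0,"ry":0,"rz":0,"hand":0},{"dx":0.033,"dy":-0.036,"dz":0,"rx":0,"ry":0,"rz":0,"hand":0},{"dx":0,"dy":0,"dz":0.03,"rx":0,"ry":0,"rz":0,"hand":0},{"dx":0,"dy":0,"dz":0.04,"rx":0,"ry":0,"rz":0,"hand":0},{"dx":0,"dy":0,"dz":0.035,"rx":0,"ry":0,"rz":0,"hand":0},{"dx":0,"dy":0,"dz":0.025,"rx":0,"ry":0,"rz":0,"hand":0},{"dx":0,"dy":0,"dz":0,"rx":0,"ry":0,"rz":0,"hand":0},{"dx":0,"dy":0.004,"dz":0,"rx":0,"ry":0,"rz":0,"hand":0},{"dx":0,"dy":0.004,"dz":0,"rx":0,"ry":0,"rz":0,"hand":0},{"dx":0,"dy":0,"dz":0,"rx":0,"ry":0,"rz":0,"hand":0}]'|grep -E "pos|contact";python3 st.py
python3 -m pendant '[{"dx":0,"dy":0.003,"dz":0,"rx":0,"ry":0,"rz":0,"hand":0},{"dx":0,"dy":0.003,"dz":0,"rx":0,"ry":0,"rz":0,"hand":0},{"dx":0,"dy":0,"dz":0,"rx":0,"ry":0,"rz":0,"hand":0}]'|grep -E "pos|contact";python3 st.py
```

```text
position: [0.5822, -0.1862, 0.088]
contact_force: [-1.4, 0.1, -1.0]
r 0.0753 ang 24.6 toolx -198.5 Ftool [-1.3  0.4  1. ] M [-0.02  0.19 -0.01] [-0.42  0.44  1.63 -0.    1.07  1.47]
position: [0.5806, -0.1914, 0.0886]
contact_force: [-2.8, 1.1, -0.5]
r 0.0718 ang 21.3 toolx -198.5 Ftool [-3.  -0.2  0.5] M [ 0.18  0.33 -0.  ] [-0.43  0.44  1.63  0.    1.07  1.46]
```

```bash
python3 -m pendant '[{"dx":0,"dy":-0.008,"dz":-0.006,"rx":0,"ry":0,"rz":0,"hand":0},{"dx":0.009,"dy":0,"dz":0,"rx":0,"ry":0,"rz":0,"hand":0},{"dx":0,"dy":0.004,"dz":0,"rx":0,"ry":0,"rz":0,"hand":0},{"dx":0,"dy":0.004,"dz":0,"rx":0,"ry":0,"rz":0,"hand":0},{"dx":0,"dy":0,"dz":0,"rx":0,"ry":0,"rz":0,"hand":0}]'|grep -E "pos|contact";python3 st.py
python3 -m pendant '[{"dx":0,"dy":0.003,"dz":0,"rx":0,"ry":0,"rz":0,"hand":0},{"dx":0,"dy":0,"dz":0,"rx":0,"ry":0,"rz":0,"hand":0}]'|grep -E "pos|contact";python3 st.py
python3 -m pendant '[{"dx":0,"dy":0.003,"dz":0,"rx":0,"ry":0,"rz":0,"hand":0},{"dx":0,"dy":0,"dz":0,"rx":0,"ry":0,"rz":0,"hand":0}]'|grep -E "pos|contact";python3 st.py
```

```text
position: [0.5952, -0.189, 0.0961]
contact_force: [8.1, 14.7, 2.9]
r 0.0863 ang 19.3 toolx -198.7 Ftool [  3.  -16.5  -2.7] M [ 2.35 -1.31  0.07] [-0.43  0.44  1.6   0.01  1.09  1.46]
position: [0.5952, -0.1891, 0.0962]
contact_force: [11.1, 21.3, 3.7]
r 0.0863 ang 19.2 toolx -198.7 Ftool [  3.7 -23.8  -3.3] M [ 3.28 -1.61 -0.02] [-0.43  0.44  1.6   0.02  1.09  1.46]
position: [0.5951, -0.1891, 0.0962]
contact_force: [14.0, 27.7, 3.1]
r 0.0862 ang 19.2 toolx -198.7 Ftool [  4.4 -30.8  -2.4] M [ 4.3  -2.08 -0.04] [-0.43  0.44  1.6   0.03  1.09  1.45]
```

Pressing with 30 N doesn't move the plate, although the drag alone would give way at about 4 N. It is hard against its stop. Next: retract, check the bank, and hand in.

```bash
python3 -m pendant '[{"dx":0,"dy":-0.02,"dz":0,"rx":0,"ry":0,"rz":0,"hand":0},{"dx":0,"dy":0,"dz":-0.035,"rx":0,"ry":0,"rz":0,"hand":0},{"dx":0,"dy":0,"dz":-0.04,"rx":0,"ry":0,"rz":0,"hand":0},{"dx":0,"dy":0,"dz":-0.04,"rx":0,"ry":0,"rz":0,"hand":0},{"dx":0,"dy":0,"dz":-0.02,"rx":0,"ry":0,"rz":0,"hand":0},{"dx":0,"dy":0,"dz":0,"rx":0,"ry":0,"rz":0,"hand":0}]'; python3 ball.py p 161.2 | grep -E " (0|10|20) "; python3 - <<'E'
from h import *
from ball import proj
a=np.radians(19.5);X=np.array([np.cos(a),np.sin(a),0])
# where keys' top blobs sit vs predictions up/down (scene)
g=cv2.imread('pics/p_scene.png',0);g0=cv2.imread('pics/a_scene.png',0)
for n,p in (('round',[.5215,.2165]),('long',[.539,.172])):
    for z in (.092,.081): print(n,z,proj('p','scene',np.r_[p,z]).round(1))
    q=proj('p','scene',np.r_[p,.086]).round().astype(int)
    for k,im in (('start',g0),('now',g)):
        lab,st,ce=cv2.connectedComponentsWithStats((im<60).astype(np.uint8))[1:]; i=lab[q[1],q[0]]; print(n,k,st[i],ce[i].round(1))
print(manip.get_state()['contact_force'])
E
```

```text
clock: 17.87
position: [0.5982, -0.1825, 0.2365]
ee_rot: [0.002, 0.987, -0.16, 0.007]
contact_force: [0.6, 0.1, 0.9]
width: -0.0
gripper_force: 0.0
scene 0 [200. 120.] r4 in [20.2 27.5 36. ] ring 99.5
scene 10 [200. 114.] r4 in [ 35.4  91.  240.4] ring 241.0
scene 20 [201. 109.] r4 in [244.2 247.  247. ] ring 247.0
wrist 0 [319. 247.] r16 in [61. 68. 73.] ring 238.0
wrist 10 [321. 256.] r17 in [ 59.   70.  230.3] ring 141.0
wrist 20 [324. 268.] r18 in [ 50.  129.5 239.7] ring 70.0
side 0 [278. 259.] r7 in [73. 75. 80.] ring 81.5
side 10 [278. 252.] r7 in [ 71.  75. 190.] ring 188.0
side 20 [276. 245.] r7 in [188. 189. 190.] ring 188.0
round 0.092 [321.4 250.1]
round 0.081 [320.5 253.3]
round start [311 244  19  19 289] [320. 253.]
round now [311 247  18  17 247] [319.5 255.1]
long 0.092 [297.9 238.4]
long 0.081 [297.4 241.7]
long start [281 226  32  34 552] [296.8 242.1]
long now [282 220  40  39 628] [298.3 239.1]
[-0.22302638 -0.26158737  0.02768094]
```

The round key reads down, the long key is up, the handle is flat, and the robot is touching nothing.

```bash
python3 -c "
from rig import manip
print(manip.sign_off())"
```

```text
the job is handed in; nothing more can be done
None
```

I handed the job in at about 18 s, with the round key latched, the long key up, the plate hard against its stop and the handle folded flat; the ball slipped out of the grip twice on the way, and the hand-in returned no verdict.

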